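# Set the can-lane divider to the green clip

## Robot

A 6-joint arm with a two-finger parallel gripper is mounted at the origin on the work surface. World frame = base frame: x ahead of the robot, y to its left, z up, the work surface at z = 0. Lengths are in m, angles in degrees, forces in N, time in s.
With the tool pointing down it reaches from about 0.35 to 0.975 m from the base axis. Payload 4.9 kg.
Tool frame: the origin (TCP) lies at the very end of the fingers, on their centre line; the grasp point (between the pads) lies 19 mm behind it; z points along the fingers, y is the direction in which the jaws open and shut (so a half turn about z gives the same grasp; the last joint's range is limited). The gripper opens to 85 mm and grips with 20 to 120 N. Pads are 22 mm wide; open, the fingers measure 114 mm over their backs; the gripper's body (76 mm by 85 mm) begins 54 mm behind the grasp point. The pads swing forward as they close: fully open they stand 13 mm farther back than shut.
Start: joints at [66.291, 3.019, 92.412, -0, 84.569, -6.818], TCP at [0.182, 0.598, 0.231] pointing down, gripper open.
Joint ranges: [-172.51, 172.51], [-57.92, 126.97], [3.15, 148.05], [-58.71, 238.71], [5.1, 150.11], [-179.66, 179.66]. Speed limits (degrees/s): [147.25, 147.25, 180, 180, 180, 180].

## Interface

Orientations are given as a 3x3 rotation matrix whose columns are the frame's x, y, z axes.
In Python, from cell import ctrl gives the robot as it stands.
- The arm moves only by the tool carry_out, never from a script. Its argument "moves" is a list that holds one entry, the list of rows, each a list of 7 numbers: the shift along the tool's x, y, z scaled (see below), then the turn, a rotation vector about the tool's x, y, z scaled (see below), then the opening, from 0 (shut) to 1 (fully open). In form: [[[dx, dy, dz, wx, wy, wz, jaw], ...]]. A call has 1 to 12 rows; each row shifts and turns the pose as measured when the row begins, along the tool's axes as they then stand; what a row does not reach is not made up. The controller multiplies each number of a shift by 0.1 m and each number of a turn by 180 degrees. A row lasts 1/12 s, in which the tool goes at most 41.7 mm and 7.16 degrees, less where a joint would pass 70% of its speed; a pose out of reach is approached as far as the arm can. A call with a number of a shift or a turn outside -1 to 1 is refused whole. A call with a gripper value outside its range is refused whole. The fingers move at their own pace and stop on an object; the grip force is fixed at half the most. Time passes only in rows, so rows that do not move let the fingers close. It gives the time, the measured TCP pose, the force and the opening at its end, in the units of the state.
- ctrl.state(): the state, without advancing time (a new reading comes with each control period).
- ctrl.snapshot(name): name is "scene" or "top"; returns a dict with "color" (384x512x3 uint8, blue, green, red), "depth" (384x512 float32, m along the optical axis (not along the pixel's ray), 0 where there is no reading), "fx", "fy", "cx", "cy" (pixels), "R" (3x3) and "t" (3): a world point X has camera coordinates R X + t. Camera axes: x right, y down, z forward; pixel columns grow to the right and rows downward; lengths in m; the calibration is good to about 2 mm. A picture is of the moment at which its call begins.
- ctrl.hand_in(): hands the job in, once; it reports no verdict.
The state is a dict: "clock": time; "joint_pos": joint angles; "qvel": joint speeds; "joint_torque": joint torques, N m; "tool_pos": TCP position; "tcp_rot": TCP orientation; "contact_force": force on the tool from outside, world axes, zero at the start; "ft_torque": the same for the moment, N m; "finger_gap": opening from 0.0 (shut) to 1.0 (fully open).
Only numpy, scipy, OpenCV 4.12 (cv2) and the standard library are available. Lean on these libraries where they do the work, as an engineer would, in place of code of your own. Each camera call takes 0.05 s, during which the arm holds its last target.

## Task

Make the can lane ready for the next delivery: on the pantry shelf's rails, slide the divider with the orange handle along its rail until it is level with the green clip fixed on that rail, then let go. Leave the divider with the white handle where it stands.

Things in the scene. Friction and masses are not known exactly. Their poses are not given: they have to be found in the camera images.
- orange_grip (a point): Centre of the divider's upright orange handle, 78 mm above the shelf. Handle 18 mm thick along the rail (point y), 36 mm across it (x); top 18 mm above this point, black carriage block (50 mm along the rail) 36 mm below it. A grey plate 4 mm thick, top 6 mm below this point, reaches 60 mm to +x. z is up. The carriage slides along point y only, with 2 to 3 N, and stays where left.
- orange_divider (a joint): Travel of the orange divider along its rail in m: 0 at one end stop, 0.24 at the other, growing along orange_grip's y. It starts near 0; the green clip lies 70 to 200 mm farther along and at least 40 mm short of the other stop.
- clip_mark (a point): Mark on the centre line of the orange divider's rail, 20 mm above the shelf, straight across from the middle of the green plastic clip. The clip (14 mm along the rail, 26 mm high) is fixed on the rail foot's near edge, 27 to 63 mm from the centre line on the -x side, clear of the carriage. Axes as orange_grip, which stands straight above this point when the divider is on the mark.
- white_grip (a point): The same point on the other divider: alike, but with a white handle, on its own rail running roughly parallel, 140 to 200 mm away (rails 340 mm long, 70 mm wide; which one is nearer the robot varies). It slides as easily; leave it alone.

How it is judged:
By the outcome, as a careful person would: the job done as asked, in the order asked, and still so for the second after the job is handed in, with the robot touching nothing.
It also fails if it takes over 32 s, if anything falls off the work surface, if the arm or the gripper's body presses on something with over 40 N, if the wrist force passes 120 N, or if a joint passes its speed limit or range.

## Working session

There is one attempt and no reset: what is moved stays moved. The work goes in short steps, Python scripts to look and compute and a tool call to move; the robot and the scene stay as the last step left them, time stands still between calls to the robot, and variables do not carry over. Pictures are saved under pics/ and viewed, and the job is handed in when it is done.

Besides the shell and the picture viewer there is one more tool, called after "Call:" in YAML: its name, and indented under it one key for each argument. carry_out: Moves the arm, as the interface text tells. Its arguments: {"type":"object","properties":{"moves":{"type":"array","items":{"type":"array","items":{"type":"array","items":{"type":"number","minimum":-1,"maximum":1}}}}},"required":["moves"]}

```bash
mkdir -p pics
python3 - <<'E'
from cell import ctrl
import cv2,numpy as np,pickle
d={}
for n in("scene","top"):
    s=ctrl.snapshot(n); d[n]=s; cv2.imwrite(f"pics/{n}0.png",s["color"])
    print(n,s["fx"],s["cx"],s["cy"],s["R"].round(3).tolist(),s["t"].round(3).tolist())
pickle.dump(d,open("s0.pkl","wb"))
s=ctrl.state();print(s["clock"],s["tool_pos"],np.round(s["tcp_rot"],3).tolist(),s["finger_gap"])
E
```

```text
scene 362.19330409201854 256.56890910816287 186.64040401919584 [[0.856, 0.516, -0.016], [0.385, -0.659, -0.645], [-0.344, 0.547, -0.764]] [-0.439, -0.219, 0.934]
top 448.1382575273456 251.48192288613743 190.73536776938215 [[0.029, -1.0, 0.007], [-0.993, -0.03, -0.116], [0.117, -0.004, -0.993]] [-0.087, 0.547, 0.698]
0.1 [0.18136124 0.59751893 0.23016305] [[-0.957, 0.291, -0.001], [0.291, 0.957, -0.002], [0.0, -0.002, -1.0]] 1.0010848601144229
```

View pics/scene0.png

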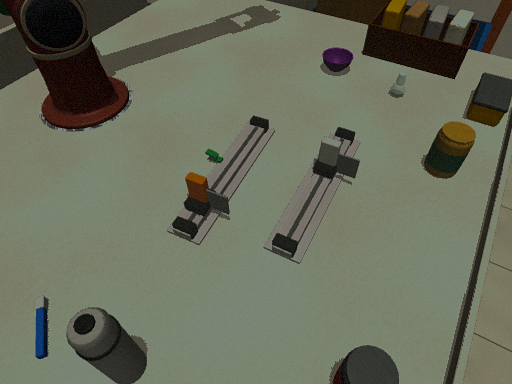

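View pics/top0.png

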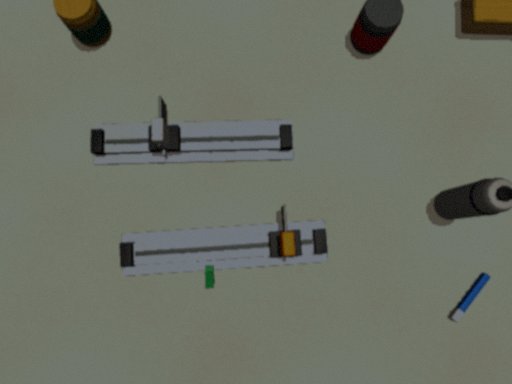

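```bash
cat > h.py <<'E'
import cv2,numpy as np
def cloud(s):
    d=s["depth"];v,u=np.mgrid[:d.shape[0],:d.shape[1]]
    P=np.stack([(u-s["cx"])/s["fx"]*d,(v-s["cy"])/s["fy"]*d,d],-1)
    return (P-s["t"])@s["R"]
def ray(s,u,v,z):
    r=s["R"].T@np.array([(u-s["cx"])/s["fx"],(v-s["cy"])/s["fy"],1]);c=-s["R"].T@s["t"]
    return c+r*(z-c[2])/r[2]
def masks(s):
    h=cv2.cvtColor(s["color"],cv2.COLOR_BGR2HSV);H,S,V=[h[...,i].astype(int) for i in range(3)]
    return {"orange":(H>=5)&(H<=22)&(S>150)&(V>60),"green":(H>45)&(H<80)&(S>150)&(V>40)}
def blobs(m,amin=15):
    n,l,st,c=cv2.connectedComponentsWithStats(m.astype(np.uint8))
    return [(l==i,st[i],c[i]) for i in range(1,n) if st[i][4]>=amin]
E
python3 - <<'E'
import pickle,numpy as np,cv2
from h import *
D=pickle.load(open("s0.pkl","rb"))
for n,s in D.items():
    C=cloud(s)
    for k,m in masks(s).items():
        for b,st,c in blobs(m):
            p=C[b&(s["depth"]>0)]
            if len(p)==0: print(n,k,st,c,'nodepth');continue
            print(n,k,st.tolist(),c.round(1),np.percentile(p,[3,50,97],axis=0).round(4).tolist())
s=D["top"];C=cloud(s)
for u,v in[(250,300),(200,255),(240,237),(126,255),(319,240),(200,130),(288,243),(210,277),(276,240)]: print(u,v,C[v,u].round(4),s["color"][v,u])
E
```

```text
scene orange [391, 0, 10, 4, 21] [396.6   1.1] [[0.5569, 0.6379, 0.1258], [0.5749, 0.6521, 0.1271], [0.5827, 0.6605, 0.1288]]
scene orange [382, 0, 25, 30, 214] [392.7  16.4] [[0.5619, 0.5693, 0.083], [0.5847, 0.5922, 0.1096], [0.5957, 0.6614, 0.127]]
scene orange [405, 1, 25, 17, 235] [417.2   8.7] [[0.6147, 0.5919, 0.1237], [0.6332, 0.6306, 0.1271], [0.6502, 0.68, 0.1286]]
scene orange [370, 5, 16, 19, 20] [377.4  13.8] [[0.5311, 0.5757, 0.09], [0.5324, 0.6366, 0.0908], [0.5334, 0.6935, 0.0925]]
scene orange [42, 77, 86, 49, 886] [ 85.2 109.7] [[-0.0689, -0.0988, 0.0091], [0.0535, -0.0536, 0.0125], [0.0994, 0.0916, 0.0176]]
scene orange [491, 115, 6, 7, 16] [493.9 117.6] [[0.8934, 0.4042, 0.0185], [0.9006, 0.4065, 0.0275], [0.9068, 0.4095, 0.0329]]
scene orange [440, 122, 36, 27, 651] [458.3 134.3] [[0.8068, 0.1848, 0.0883], [0.8343, 0.2075, 0.101], [0.8593, 0.2387, 0.1026]]
scene orange [186, 172, 22, 30, 454] [196.4 186.1] [[0.4535, -0.1386, 0.0478], [0.4712, -0.1357, 0.0835], [0.4855, -0.1221, 0.098]]
scene green [206, 149, 17, 13, 82] [213.8 155. ] [[0.3957, -0.0149, 0.0112], [
[... 274 characters left out ...]
6], [0.8787, -0.4324, 0.057]]
top orange [281, 231, 15, 25, 287] [288.  243.4] [[0.4488, -0.1402, 0.0426], [0.4659, -0.1262, 0.0952], [0.4823, -0.1172, 0.0975]]
top green [206, 267, 7, 20, 137] [209.  276.7] [[0.3942, -0.0114, 0.0103], [0.4081, -0.0062, 0.0221], [0.4221, -0.0007, 0.0262]]
250 300 [ 0.3708 -0.0735 -0.0014] [103 118 111]
200 255 [0.4429 0.01   0.0214] [125 119 109]
240 237 [ 0.4739 -0.054   0.0191] [126 121 114]
126 255 [0.4397 0.1275 0.031 ] [21 22 21]
319 240 [ 0.4727 -0.1818  0.0309] [35 35 38]
200 130 [0.6512 0.0191 0.0191] [124 118 114]
288 243 [ 0.4662 -0.1264  0.0932] [ 21  89 115]
210 277 [ 0.4082 -0.0077  0.0223] [30 80 17]
276 240 [ 0.4705 -0.1118  0.0402] [30 30 33]
```

Run:
```python
import pickle,cv2
D=pickle.load(open("s0.pkl","rb"))
a=cv2.resize(D["top"]["color"][190:300,110:340],None,fx=3.4,fy=3.4,interpolation=cv2.INTER_CUBIC)
cv2.imwrite("pics/topcrop.png",cv2.convertScaleAbs(a,alpha=1.6))
```

```text
(no output)
```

View pics/topcrop.png

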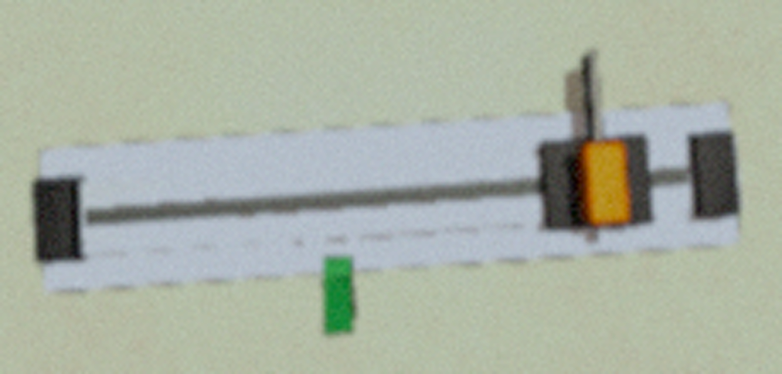

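```bash
cat >> h.py <<'E'
def measure(s,view,v=True):
    C=cloud(s);hsv=cv2.cvtColor(s["color"],cv2.COLOR_BGR2HSV).astype(int);m=masks(s);out={}
    ok=s["depth"]>0
    roi=(C[...,0]>.36)&(C[...,0]<.56)&(abs(C[...,1])<.3)&ok
    for k,zt in(("orange",.096),("green",.026)):
        b=m[k]&roi&(C[...,2]>zt-.006)
        vv,uu=np.nonzero(b)
        P=np.array([ray(s,u,w,zt) for u,w in zip(uu,vv)])
        r=cv2.minAreaRect(P[:,:2].astype(np.float32)*1000)
        out[k]=(P.mean(0),r)
        print(view,k,len(P),P.mean(0).round(4),np.round(r[0],1),np.round(r[1],1),round(r[2],1))
    b=roi&(hsv[...,0]>95)&(hsv[...,0]<135)&(C[...,2]>.008)&(C[...,2]<.03)
    b=cv2.morphologyEx(b.astype(np.uint8),cv2.MORPH_OPEN,np.ones((3,3)))>0
    p=C[b];print(view,'foot z',np.median(p[:,2]))
    vv,uu=np.nonzero(b);P=np.array([ray(s,u,w,np.median(p[:,2])) for u,w in zip(uu,vv)])
    r=cv2.minAreaRect(P[:,:2].astype(np.float32)*1000);print(view,'foot',np.round(r[0],1),np.round(r[1],1),round(r[2],2))
    out["foot"]=r
    return out
E
python3 - <<'E'
import pickle
from h import *
D=pickle.load(open("s0.pkl","rb"))
for n in D: measure(D[n],n)
s=D["top"];C=cloud(s)
# dark end blocks
g=s["color"].max(2)<60
for b,st,c in blobs(g&(C[...,0]>.36)&(C[...,0]<.56)&(abs(C[...,1])<.25),60):
    z=np.median(C[b][:,2]); print(st,c,z,ray(s,*c,z).round(4))
E
```

```text
scene orange 182 [ 0.4695 -0.1305  0.096 ] [ 469.7 -130.7] [37.5 20.7] 4.3
scene green 54 [ 0.408 -0.011  0.026] [407.8 -10.9] [27.2 12.7] 0.5
scene foot z nan
  return _methods._mean(a, axis=axis, dtype=dtype,
  ret = ret.dtype.type(ret / rcount)
Traceback (most recent call last):
  File "h.py", line 30, in measure
    r=cv2.minAreaRect(P[:,:2].astype(np.float32)*1000);print(view,'foot',np.round(r[0],1),np.round(r[1],1),round(r[2],2))
                      ~^^^^^^
IndexError: too many indices for array: array is 1-dimensional, but 2 were indexed
```

Run:
```python
import pickle
from h import *
D=pickle.load(open("s0.pkl","rb"))
try: measure(D["top"],"top")
except Exception as e: print(e)
for n in D:
    s=D[n];C=cloud(s)
    h=cv2.cvtColor(s["color"],cv2.COLOR_BGR2HSV)
    if n=="top": print(h[255,200],h[237,240],h[300,250])
    g=s["color"].max(2)<(60 if n=="top" else 45)
    for b,st,c in blobs(g&(C[...,0]>.36)&(C[...,0]<.56)&(abs(C[...,1])<.25),60):
        z=np.median(C[b][:,2]); print(n,st,c,z,ray(s,*c,z).round(4))
    b=(C[...,0]>.39)&(C[...,0]<.53)&(abs(C[...,1])<.25)&(C[...,2]>.008)&(C[...,2]<.025)&(h[...,1]<45)&(h[...,0]>90)
    if b.sum()<50: print(n,b.sum());continue
    z=np.median(C[b][:,2]);vv,uu=np.nonzero(b);P=np.array([ray(s,u,w,z) for u,w in zip(uu,vv)])
    print(n,'foot',z,cv2.minAreaRect(P[:,:2].astype(np.float32)*1000))
```

```text
top orange 263 [ 0.4657 -0.1263  0.096 ] [ 466.2 -126.1] [35.  17.7] 1.7
top green 91 [ 0.4039 -0.0066  0.026 ] [405.3  -6.5] [22.1  9.6] 2.3
top foot z 0.019810406782187127
top foot [456.5 -26.7] [ 36.8 294.9] 5.82
scene [250 116  19  17 172] [259.54069767 122.64534884] 0.031219989237296686 [0.4487 0.1195 0.0312]
scene [184 191  45  33 589] [205.84889643 204.56876061] 0.042084413936074115 [ 0.4881 -0.1375  0.0421]
scene [172 217  27  22 303] [185.46864686 226.1980198 ] 0.03194800491600431 [ 0.4798 -0.1892  0.0319]
scene 12
[101  33 125] [103  24 126] [ 44  32 118]
top [267 207  18  51 400] [276.4725 239.78  ] 0.04171341836923326 [ 0.4709 -0.1125  0.0417]
top [294 230   9  26 139] [297.53956835 242.23741007] 0.04155959078321153 [ 0.468  -0.146   0.0416]
top [313 230  14  24 300] [319.28333333 241.39      ] 0.031309191309463025 [ 0.4704 -0.1822  0.0313]
top [120 243  14  24 298] [126.2885906  254.17114094] 0.031721046581390765 [0.441  0.1269 0.0317]
top foot 0.019750424590402625 ((456.5150146484375, -28.809539794921875), (67.20354461669922, 328.84210205078125), 5.42128849029541)
```

Call:
carry_out:
  moves:
    - [[0,0,0,0,0,-0.031,1],[0,0,0,0,0,-0.031,1],[0,0,0,0,0,-0.031,1],[0,0,0,0,0,-0.031,1],[0,0,0,0,0,0,1]]

```text
clock: 0.52
tool_pos: [0.1806, 0.5958, 0.2264]
tcp_rot: [[-0.994, -0.113, -0.003], [-0.113, 0.994, -0.007], [0.004, -0.007, -1.0]]
contact_force: [-0.5, 0.2, 0.9]
finger_gap: 0.999
```

```bash
cat > go.py <<'E'
import sys,numpy as np
from cell import ctrl
u=np.array([-.0947,.9955,0]);u/=np.linalg.norm(u)
s=ctrl.state();R=np.array(s["tcp_rot"]);p=np.array(s["tool_pos"])
print("t",s["clock"],"p",p.round(4),"f",np.round(s["contact_force"],1),"gap",round(s["finger_gap"],3))
a=np.degrees(np.arctan2(R[1,1],R[0,1]));print("yaw of tool y",round(a,2),"want 95.43 -> wz total",round(-(95.43-a)/180,4),"z col",R[:,2].round(3))
if len(sys.argv)>3:
    d=R.T@(np.array([float(x) for x in sys.argv[1:4]])-p);print("tool shift units",(d/.1).round(3),"norm mm",np.linalg.norm(d)*1e3)
E
python3 go.py .4678 -.1284 .16
```

```text
t 0.5167 p [0.1806 0.5958 0.2264] f [-0.5  0.2  0.9] gap 0.999
yaw of tool y 96.46 want 95.43 -> wz total 0.0057 z col [-0.003 -0.007 -1.   ]
tool shift units [-2.041 -7.515  0.708] norm mm 781.92438766962
```

Call:
carry_out:
  moves:
    - [[-0.1,-0.37,0.02,0,0,0.003,1],[-0.1,-0.37,0.02,0,0,0.003,1],[-0.1,-0.37,0.02,0,0,0,1],[-0.1,-0.37,0.02,0,0,0,1],[-0.1,-0.37,0.02,0,0,0,1],[-0.1,-0.37,0.02,0,0,0,1],[-0.1,-0.37,0.02,0,0,0,1],[-0.1,-0.37,0.02,0,0,0,1],[-0.1,-0.37,0.02,0,0,0,1],[-0.1,-0.37,0.02,0,0,0,1]]

```text
clock: 1.35
tool_pos: [0.3122, 0.2255, 0.2023]
tcp_rot: [[-0.997, -0.08, -0.006], [-0.08, 0.997, -0.012], [0.007, -0.011, -1.0]]
contact_force: [-0.1, -0.9, 0.6]
finger_gap: 1.001
```

```bash
python3 go.py .4678 -.1284 .16
```

```text
t 1.35 p [0.3122 0.2255 0.2023] f [-0.1 -0.9  0.6] gap 1.001
yaw of tool y 94.6 want 95.43 -> wz total -0.0046 z col [-0.006 -0.012 -1.   ]
tool shift units [-1.271 -3.647  0.455] norm mm 388.8777642118896
```

Call:
carry_out:
  moves:
    - [[-0.125,-0.36,0.03,-0.002,-0.001,-0.003,1],[-0.125,-0.36,0.03,-0.002,-0.001,-0.002,1],[-0.125,-0.36,0.03,0,0,0,1],[-0.125,-0.36,0.03,0,0,0,1],[-0.125,-0.36,0.03,0,0,0,1],[-0.125,-0.36,0.03,0,0,0,1],[-0.125,-0.36,0.03,0,0,0,1],[-0.125,-0.36,0.03,0,0,0,1],[-0.12,-0.35,0.02,0,0,0,1],[-0.06,-0.2,0.02,0,0,0,1],[0,0,0,0,0,0,1]]

```text
clock: 2.27
tool_pos: [0.4602, -0.1309, 0.1721]
tcp_rot: [[-0.998, -0.057, 0.006], [-0.057, 0.998, 0.002], [-0.006, 0.001, -1.0]]
contact_force: [-0.8, -0.1, 0.3]
finger_gap: 1.002
```

```bash
python3 go.py .4678 -.1284 .13;  python3 - <<'E'
from cell import ctrl
import cv2
for n in("scene","top"): cv2.imwrite(f"pics/{n}1.png",ctrl.snapshot(n)["color"])
E
```

```text
t 2.2667 p [ 0.4602 -0.1309  0.1721] f [-0.8 -0.1  0.3] gap 1.002
yaw of tool y 93.25 want 95.43 -> wz total -0.0121 z col [ 0.006  0.002 -1.   ]
tool shift units [-0.075  0.021  0.421] norm mm 42.80600424975886
```

View pics/scene1.png

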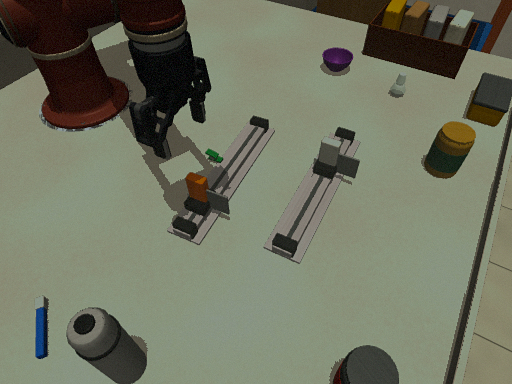

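Run:
```python
import pickle
from h import *
s=pickle.load(open("s0.pkl","rb"))["scene"]
for p in([.4602,-.1309,.1721],[.4678,-.1284,.096]):
    c=s["R"]@np.array(p)+s["t"];print(c[:2]/c[2]*s["fx"]+[s["cx"],s["cy"]])
```

```text
[183.92973624 144.61708487]
[195.67960927 177.41288216]
```

View pics/top1.png

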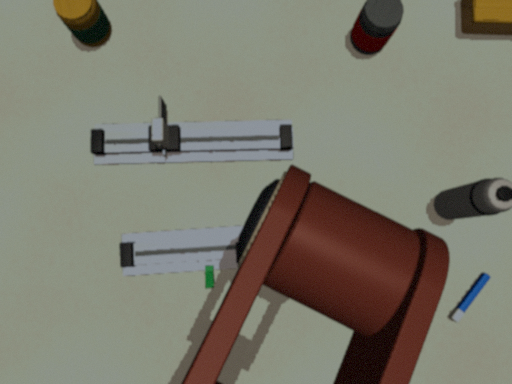

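Call:
carry_out:
  moves:
    - [[-0.04,0.01,0.12,0.0005,0.001,-0.006,1],[-0.03,0.01,0.12,0,0.001,-0.006,1],[0,0,0.1,0,0,0,1],[0,0,0,0,0,0,1]]

```text
clock: 2.7
tool_pos: [0.4662, -0.1213, 0.1349]
tcp_rot: [[-0.995, -0.103, -0.0], [-0.103, 0.995, 0.002], [0.0, 0.002, -1.0]]
contact_force: [0.2, -0.6, 0.1]
finger_gap: 0.998
```

```bash
python3 go.py .4678 -.1284 .061;  python3 - <<'E'
from cell import ctrl
import cv2
s=ctrl.snapshot("scene");cv2.imwrite("pics/scene2.png",cv2.resize(s["color"][60:260,90:330],None,fx=3,fy=3))
E
```

```text
t 2.7 p [ 0.4662 -0.1213  0.1349] f [ 0.2 -0.6  0.1] gap 0.998
yaw of tool y 95.94 want 95.43 -> wz total 0.0028 z col [-0.     0.002 -1.   ]
tool shift units [-0.009 -0.074  0.738] norm mm 74.212537150817
```

View pics/scene2.png

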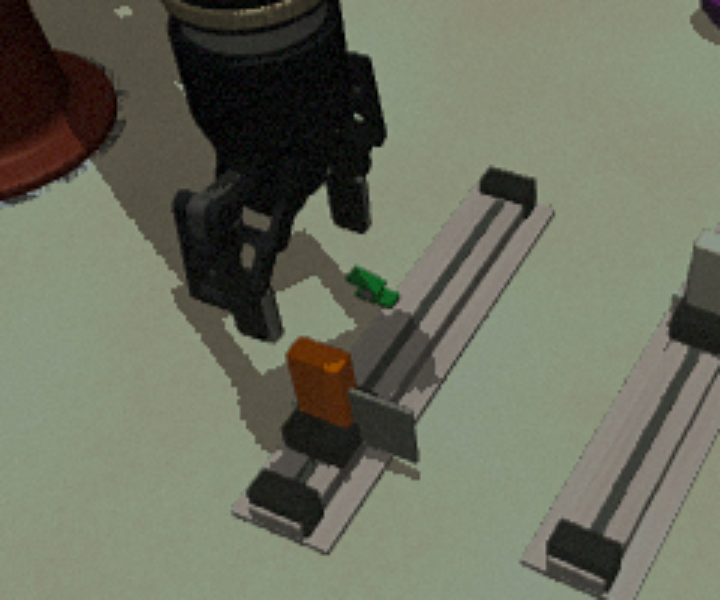

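Call:
carry_out:
  moves:
    - [[-0.01,-0.07,0.1,0,0,0.002,1],[0,0,0.2,0,0,0,1],[0,0,0.2,0,0,0,1],[0,0,0.1,0,0,0,1],[0,0,0,0,0,0,1]]

```text
clock: 3.17
tool_pos: [0.4698, -0.1282, 0.0734]
tcp_rot: [[-0.995, -0.099, 0.005], [-0.099, 0.995, -0.001], [-0.004, -0.001, -1.0]]
contact_force: [-0.5, 0.2, 0.5]
finger_gap: 1.001
```

```bash
python3 go.py .4678 -.1284 .061
```

```text
t 3.1667 p [ 0.4698 -0.1282  0.0734] f [-0.5  0.2  0.5] gap 1.001
yaw of tool y 95.7 want 95.43 -> wz total 0.0015 z col [ 0.005 -0.001 -1.   ]
tool shift units [0.021 0.    0.124] norm mm 12.581539608558481
```

Call:
carry_out:
  moves:
    - [[0.02,0,0.1,0,0.001,0,1],[0,0,0.02,0,0,0,1],[0,0,0,0,0,0,0.6]]

```text
clock: 3.42
tool_pos: [0.4682, -0.1289, 0.061]
tcp_rot: [[-0.995, -0.099, 0.002], [-0.099, 0.995, -0.002], [-0.002, -0.002, -1.0]]
contact_force: [0.8, -0.2, 0.4]
finger_gap: 0.882
```

```bash
python3 go.py .4678 -.1284 .061;  python3 - <<'E'
from cell import ctrl
import cv2
s=ctrl.snapshot("scene");cv2.imwrite("pics/scene3.png",cv2.resize(s["color"][60:260,90:330],None,fx=3,fy=3))
E
```

```text
t 3.4167 p [ 0.4682 -0.1289  0.061 ] f [ 0.8 -0.2  0.4] gap 0.882
yaw of tool y 95.68 want 95.43 -> wz total 0.0014 z col [ 0.002 -0.002 -1.   ]
tool shift units [0.004 0.005 0.   ] norm mm 0.6324329101962809
```

View pics/scene3.png

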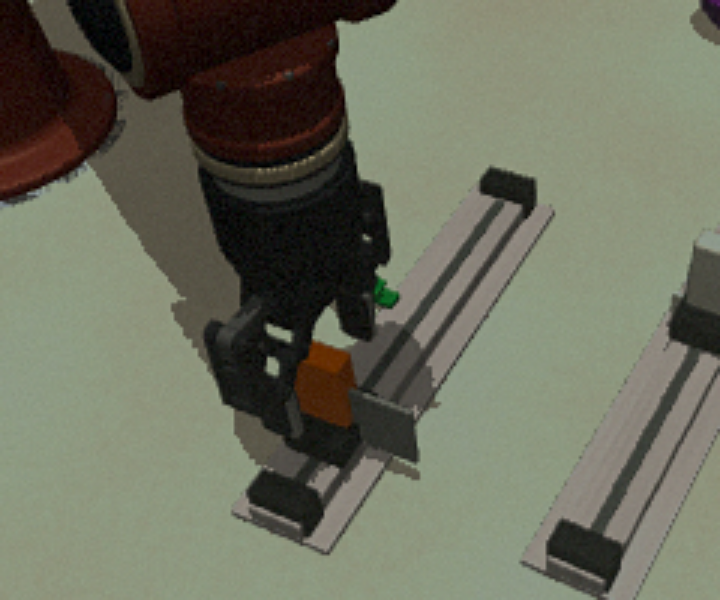

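Call:
carry_out:
  moves:
    - [[0,0,0,0,0,0,0.4],[0,0,0,0,0,0,0.2],[0,0,0,0,0,0,0],[0,0,0,0,0,0,0],[0,0,0,0,0,0,0],[0,0,0,0,0,0,0],[0,0,0,0,0,0,0],[0,0,0,0,0,0,0]]

```text
clock: 4.13
tool_pos: [0.4698, -0.1296, 0.0638]
tcp_rot: [[-0.995, -0.099, 0.006], [-0.099, 0.995, -0.003], [-0.006, -0.004, -1.0]]
contact_force: [-0.0, -1.2, -1.3]
finger_gap: 0.203
```

```bash
python3 go.py .4678 -.1284 .061;  python3 - <<'E'
from cell import ctrl
import cv2,pickle
s=ctrl.snapshot("scene");pickle.dump(s,open("s4.pkl","wb"));cv2.imwrite("pics/scene4.png",cv2.resize(s["color"][60:260,90:330],None,fx=3,fy=3))
E
```

```text
t 4.1333 p [ 0.4698 -0.1296  0.0638] f [-0.  -1.2 -1.3] gap 0.203
yaw of tool y 95.67 want 95.43 -> wz total 0.0013 z col [ 0.006 -0.003 -1.   ]
tool shift units [0.019 0.014 0.027] norm mm 3.5798756739010416
```

View pics/scene4.png

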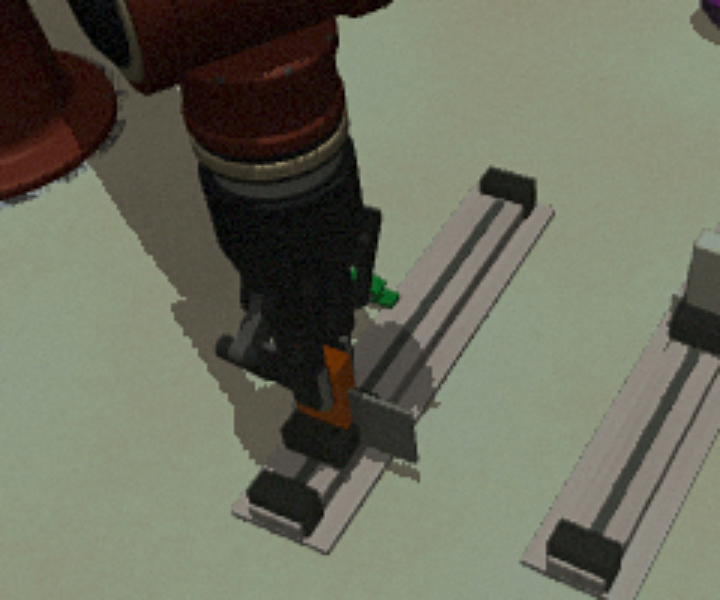

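Call:
carry_out:
  moves:
    - [[0,0.1,0,0,0,0,0],[0,0.2,0,0,0,0,0],[0,0.2,0,0,0,0,0],[0,0.2,0,0,0,0,0],[0,0.2,0,0,0,0,0],[0,0.1,0,0,0,0,0],[0,0,0,0,0,0,0]]

```text
clock: 4.77
tool_pos: [0.4597, -0.0273, 0.0638]
tcp_rot: [[-0.995, -0.098, 0.008], [-0.098, 0.995, -0.008], [-0.007, -0.008, -1.0]]
contact_force: [1.7, -2.2, -2.7]
finger_gap: 0.2
```

```bash
python3 go.py .4580 -.0052 .063;  python3 - <<'E'
from cell import ctrl
import cv2,pickle
s=ctrl.snapshot("scene");cv2.imwrite("pics/scene5.png",cv2.resize(s["color"][60:260,90:330],None,fx=3,fy=3))
E
```

```text
t 4.7667 p [ 0.4597 -0.0273  0.0638] f [ 1.7 -2.2 -2.7] gap 0.2
yaw of tool y 95.65 want 95.43 -> wz total 0.0012 z col [ 0.008 -0.008 -1.   ]
tool shift units [-0.004  0.222  0.006] norm mm 22.231371101815903
```

View pics/scene5.png

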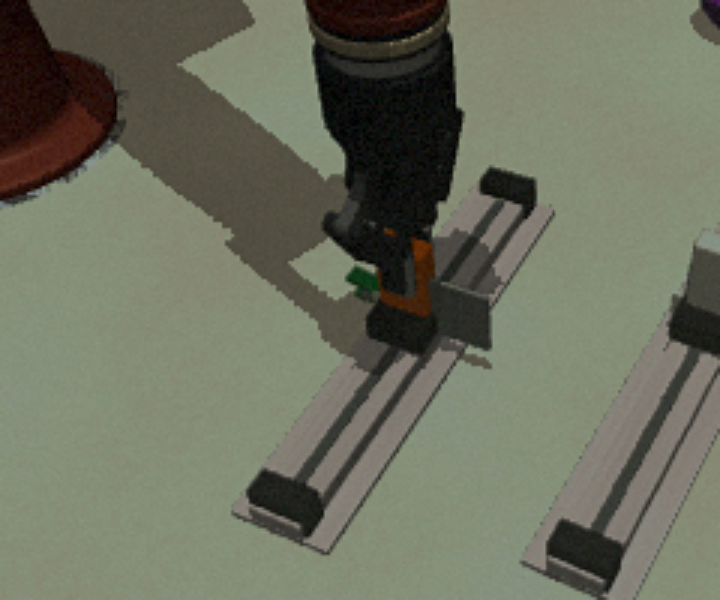

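Call:
carry_out:
  moves:
    - [[0,0.1,0,0,0,0,0],[0,0.08,0,0,0,0,0],[0,0.02,0,0,0,0,0],[0,0,0,0,0,0,0],[0,0,0,0,0,0,0]]

```text
clock: 5.23
tool_pos: [0.4578, -0.0078, 0.0638]
tcp_rot: [[-0.995, -0.096, 0.007], [-0.096, 0.995, -0.008], [-0.006, -0.009, -1.0]]
contact_force: [1.0, -1.5, -1.6]
finger_gap: 0.202
```

```bash
python3 go.py .4580 -.0052 .063
```

```text
t 5.2333 p [ 0.4578 -0.0078  0.0638] f [ 1.  -1.5 -1.6] gap 0.202
yaw of tool y 95.53 want 95.43 -> wz total 0.0005 z col [ 0.007 -0.008 -1.   ]
tool shift units [-0.004  0.026  0.007] norm mm 2.710414265487786
```

Call:
carry_out:
  moves:
    - [[0,0.028,0,0,0,0,0],[0,0,0,0,0,0,0],[0,0,0,0,0,0,0]]

```text
clock: 5.48
tool_pos: [0.4575, -0.005, 0.0637]
tcp_rot: [[-0.995, -0.095, 0.006], [-0.095, 0.995, -0.007], [-0.006, -0.008, -1.0]]
contact_force: [-0.1, -0.8, -0.2]
finger_gap: 0.202
```

```bash
python3 go.py .4580 -.0052 .063
```

```text
t 5.4833 p [ 0.4575 -0.005   0.0637] f [-0.1 -0.8 -0.2] gap 0.202
yaw of tool y 95.47 want 95.43 -> wz total 0.0002 z col [ 0.006 -0.007 -1.   ]
tool shift units [-0.005 -0.002  0.007] norm mm 0.8979897556419179
```

Now release, gently, wide, then up and back (towards the robot).

Call:
carry_out:
  moves:
    - [[0,0,0,0,0,0,0.35],[0,0,0,0,0,0,0.5],[0,0,0,0,0,0,0.7],[0,0,0,0,0,0,0.8],[0,0,0,0,0,0,0.8],[0,0,0,0,0,0,0.8]]

```text
clock: 5.98
tool_pos: [0.4581, -0.0059, 0.0641]
tcp_rot: [[-0.996, -0.094, 0.008], [-0.094, 0.996, -0.009], [-0.007, -0.01, -1.0]]
contact_force: [-0.2, -0.3, -0.3]
finger_gap: 0.801
```

```bash
python3 go.py .4580 -.0052 .063
```

```text
t 5.9833 p [ 0.4581 -0.0059  0.0641] f [-0.2 -0.3 -0.3] gap 0.801
yaw of tool y 95.41 want 95.43 -> wz total -0.0001 z col [ 0.008 -0.009 -1.   ]
tool shift units [0.    0.007 0.011] norm mm 1.2887309517380532
```

Call:
carry_out:
  moves:
    - [[0,0,-0.15,0,0,0,0.8],[0,0,-0.3,0,0,0,0.8],[0,0,-0.3,0,0,0,0.8],[0,0,-0.3,0,0,0,0.8],[0,0,-0.3,0,0,0,0.8],[0,0.36,-0.05,0,0,0,0.8],[0,0.36,0,0,0,0,0.8],[0,0.36,0,0,0,0,0.8],[0.1,0.36,0,0,0,0,0.8],[0.1,0.36,0,0,0,0,0.8],[0.1,0.36,0,0,0,0,0.8],[0.1,0.36,0,0,0,0,0.8]]

```text
clock: 6.98
tool_pos: [0.3954, 0.247, 0.2111]
tcp_rot: [[-0.997, -0.076, 0.015], [-0.076, 0.997, -0.008], [-0.014, -0.009, -1.0]]
contact_force: [0.9, 1.1, 1.4]
finger_gap: 0.798
```

Call:
carry_out:
  moves:
    - [[0.1,0.36,0,0,0,0,0.8],[0.1,0.36,0,0,0,0,0.8],[0.05,0.36,0,0,0,0,0.8],[0.05,0.36,0,0,0,0,0.8],[0,0.36,0,0,0,0,0.8],[0,0.36,0,0,0,0,0.8],[0,0.3,0,0,0,0,0.8],[0,0.1,0,0,0,0,0.8],[0,0,0,0,0,0,0.8]]

```text
clock: 7.73
tool_pos: [0.3364, 0.5184, 0.2085]
tcp_rot: [[-0.996, -0.086, 0.018], [-0.086, 0.996, -0.006], [-0.017, -0.007, -1.0]]
contact_force: [-1.0, -1.0, 0.4]
finger_gap: 0.801
```

```bash
python3 go.py
python3 - <<'E'
from cell import ctrl
import cv2,pickle
from h import *
d={}
for n in("scene","top"):
    d[n]=ctrl.snapshot(n); cv2.imwrite(f"pics/{n}6.png",d[n]["color"])
pickle.dump(d,open("s6.pkl","wb"))
u=np.array([-.0947,.9955,0])
for n in d:
    try: o=measure(d[n],n)
    except Exception: pass
E
```

```text
t 7.7333 p [0.3364 0.5184 0.2085] f [-1.  -1.   0.4] gap 0.801
yaw of tool y 94.93 want 95.43 -> wz total -0.0028 z col [ 0.018 -0.006 -1.   ]
scene orange 145 [ 0.4577 -0.0072  0.096 ] [457.3  -7.5] [37.5 22.5] 4.2
scene green 54 [ 0.4073 -0.011   0.026 ] [412.3 -12.1] [14.3 38. ] 80.7
scene foot z nan
top orange 268 [ 0.4534 -0.0029  0.096 ] [453.9  -3.4] [34.9 17.5] 2.5
top green 94 [ 0.4045 -0.0065  0.026 ] [406.   -6.5] [23.7  9.6] 2.3
top foot z 0.01975819999312365
top foot [455.9 -26.6] [ 37.5 295.2] 5.46
  return _methods._mean(a, axis=axis, dtype=dtype,
  ret = ret.dtype.type(ret / rcount)
```

View pics/top6.png

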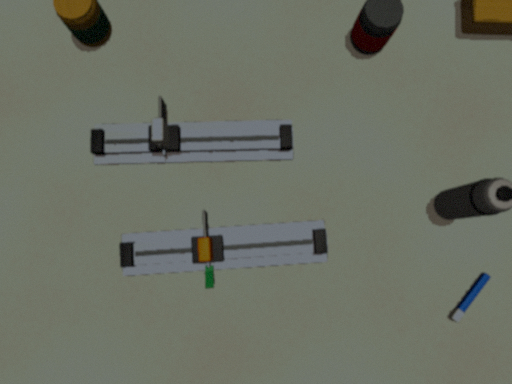

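View pics/scene6.png

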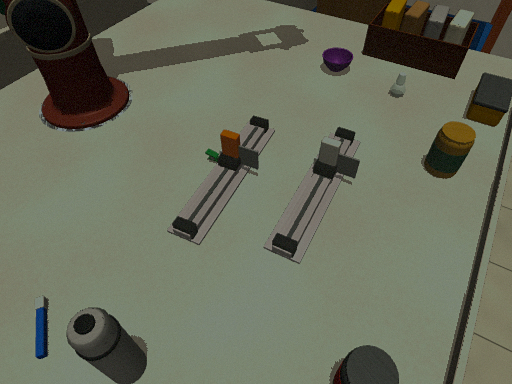

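Run:
```python
import pickle
from h import *
D0=pickle.load(open("s0.pkl","rb"));D=pickle.load(open("s6.pkl","rb"))
s=D["top"];C=cloud(s);a=np.radians(5.5);u=np.array([-np.sin(a),np.cos(a)])
b=(C[...,2]>.037)&(C[...,2]<.047)&(s["color"].max(2)<60)&(C[...,0]>.42)&(C[...,0]<.5)&(abs(C[...,1])<.06)
vv,uu=np.nonzero(b);P=np.array([ray(s,x,y,.042)[:2] for x,y in zip(uu,vv)])@u
print("carriage along u extents",np.percentile(P,[1,99]),np.percentile(P,[1,99]).mean())
for n in D:
    s=D[n];C=cloud(s);m=masks(s)["green"];vv,uu=np.nonzero(m&(C[...,2]>.02))
    P=np.array([ray(s,x,y,.026)[:2] for x,y in zip(uu,vv)])@u;print(n,"clip",np.percentile(P,[2,98]),P.mean())
    vv,uu=np.nonzero(masks(s)["orange"]&(C[...,2]>.091)&(C[...,2]<.11)&(C[...,0]<.55)&(C[...,0]>.4));P=np.array([ray(s,x,y,.096)[:2] for x,y in zip(uu,vv)])@u;print(n,"handle",np.percentile(P,[2,98]),P.mean())
# white divider motion
for n in D:
    print(n,np.abs(D[n]["color"].astype(int)-D0[n]["color"]).max(2)[ (slice(90,170),slice(90,300)) if n=="top" else (slice(120,265),slice(280,370))].mean())
```

```text
carriage along u extents [-0.0706693 -0.0226743] -0.04667179926592495
scene clip [-0.0565861  -0.04278104] -0.05000415286762902
scene handle [-0.06083248  0.60164948] 0.001988886069673094
top clip [-0.05070131 -0.04010028] -0.045236338200713086
top handle [-0.05501086 -0.03788837] -0.04626935349580888
scene 3.7428352490421455
top 2.8342261904761905
```

```bash
python3 -c "
from cell import ctrl
print(ctrl.hand_in()); print(ctrl.state()['clock'])"
```

```text
the job is handed in; nothing more can be done
None
the job is handed in; nothing more can be done
```

I gripped the orange handle, slid its divider about 125 mm along the rail to the green clip, let go, and moved the arm clear. I handed the job in at about 8 s.

- **Position:** in the last pictures both cameras put the orange handle about 1 mm short of the clip's centre. From the top camera, the carriage block's centre came out about 1.4 mm short. I left that uncorrected rather than grip it again.
- **Camera agreement:** the two cameras differ by about 4 mm in absolute position, but they agree on the distance between handle and clip to well under 1 mm.
- **White divider:** it looks unmoved in both views. I compared the before and after pictures only roughly and did not measure its position.
- **Forces:** the highest reading I saw at the end of a move was about 4 N.
- **Check that failed:** the rail-foot measurement found no usable pixels in the scene view. I took the rail's direction from the top camera, and the handle's own movement confirmed it to about 0.3°.

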